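# Load a bell hanger into the marking press and mark it

## Task

Take the bell hanger (the steel bar) out of the wooden stock block and slide it, plain end first, lying flat between the press's guide rails and fully home against the stop under the raised presser foot. Then lower the foot onto it with the small lever on the side of the head, swing the sprung marking lever on top of the head to its stop and let it spring right back, with the foot left down and the hanger still home. Leave the two finished bells standing where they are.

Things in the scene. Friction and masses are not known exactly. Their poses are not given: they have to be found in the camera images.
- hanger: Loose flat dark steel bar, 175 mm long, 10 mm thick, about 240 g: a shank 20 mm wide, 145 mm long, whose plain end is the +x end, and at the -x end a square pad 30 x 30 mm with a dark hole mark. Origin on the underside at mid-length (centre of mass 5 mm from there towards the pad); x points to the plain end, z up through the thickness.
- hanger_tip (a point): Middle of the hanger's plain end face, on the underside. At the start 75 to 85 mm of the plain end stick out of the stock block towards the robot, underside 20 mm above the table; the pad half is out of reach inside.
- hanger_pad (a point): Centre of the hanger's square pad, 5 mm above the underside: where to hold it (across its 30 mm width) to feed the press. To get at it, draw the hanger out by the plain end, lay it down and take it again by the pad.
- clear_space (a point): Middle of a clear stretch of table in front of the press and stock block, room to lay the hanger down: free for 40 mm before and behind and 120 mm to either side. On the table top; does not move.
- stock_block: Fixed plywood block, 110 mm deep (x), 90 mm wide (y), 58 mm high, with one level roofed slot 40 mm wide, 26 mm high, 102 mm deep, floor 20 mm above the table, open only at the -x face. Origin on the table, mid-width, 30 mm behind the mouth; x points into the slot, away from the robot. It may stand left or right of the press.
- press: Fixed grey bench marking press. Origin on the table under the presser foot; x is the feed direction (away from the robot), z up. Head 60 mm wide, front face at x = -25 mm, underside 72 mm and top 140 mm above the table. The presser foot (steel, 26 x 22 mm) hangs under the head at x = 0: 56 mm above the table when raised, down on a 10 mm bar when lowered.
- press_stop (a point): Middle of the stop's face at bed level (press x = 20 mm, y = 0, z = 30 mm); axes as the press. The hanger is home when its plain end touches here; its pad then stands out in free air beyond the bed's front end.
- press_bed (a point): Middle of the front end of the press's steel bed, at bed level (press x = -95 mm, 30 mm above the table). The bed is 60 mm wide and runs from here to the stop, 115 mm; on it two guide rails, 6 mm high, 25 mm apart inside, flared over the first 15 mm.
- foot_lever (a joint): Small pivot lever on the +y side of the head that works the presser foot. Radians: 0 = foot raised (arm points to the press's -x and 0.55 rad up from level), 0.95 = foot fully down, at its stop (0.40 rad below level). Pivot at press x = 0, z = 105 mm, axis along y; arm 80 mm. Stays where left; 2 to 3 N at the knob move it. Starts at 0 to 0.15.
- foot_knob (a point): Middle of the foot lever's black knob, a round bar of 14 mm diameter and 32 mm length lying along the press's y, about 54 mm to the +y side of the press's middle plane. Pressed straight down from above with shut fingers about 74 mm to the -x side of the pivot, it goes down all the way.
- mark_lever (a joint): Sprung marking lever on top of the head, turning level about a vertical pivot. Radians: 0 = rest, 0.9 = at its stop. At 0 the arm points from the pivot to the press's -y turned 0.5 rad towards -x; it swings towards -x (clockwise from above). The spring needs about 1 N at the post to start and 2 N at the stop, and takes it back to 0 when let go.
- mark_post (a point): Top middle of the upright black post at the end of the marking lever: 12 mm diameter, standing from 149 to 193 mm above the table, 85 mm from the pivot.
- mark_pivot (a point): Pivot of the marking lever, on the head's top (142 mm above the table, press x = 10 mm, y = 0); does not move when the lever swings. A hub of 18 mm radius and 18 mm height stands on it.
- bell_tall: Loose finished brass bell, 63 mm across the mouth, 85 mm high with its loop, standing mouth down on the table between and behind the press and the stock block. Origin at the centre of its underside. To be left alone.
- bell_small: Loose finished copper bell, 48 mm across, 66 mm high with its loop, standing mouth down on the table at the left. Origin at the centre of its underside. To be left alone.
Mind the look-alikes: they are no part of the job. What is shaped like the press but blue or yellow is not meant.

How it is judged:
By the outcome, as a careful person would: the job done as asked, in the order asked, and still so for the second after the job is handed in, with the robot touching nothing.
It also fails if it takes over 72 s, if anything falls off the work surface, if the arm or the gripper's body presses on something with over 40 N, if the wrist force passes 120 N, or if a joint passes its speed limit or range.

## Robot

A 7-joint arm with a two-finger parallel gripper is mounted at the origin on the work surface. World frame = base frame: x ahead of the robot, y to its left, z up, the work surface at z = 0. Lengths are in mm, angles in rad, forces in N, time in s.
With the tool pointing down it reaches from about 425 to 1025 mm from the base axis. Payload 3.6 kg.
Tool frame: the origin (TCP) lies at the very end of the fingers, on their centre line; the grasp point (between the pads) lies 19 mm behind it (grip_point_offset is the distance from the TCP to the grasp point, in mm); z points along the fingers, y is the line along which they close (so a half turn about z gives the same grasp; the last joint's range is limited). The gripper opens to 85 mm and grips with 20 to 120 N. Pads are 22 mm wide; open, the fingers measure 114 mm over their backs; the gripper's body (76 mm by 85 mm) begins 54 mm behind the grasp point. The pads swing forward as they close: fully open they stand 13 mm farther back than shut.
Start: joints at [1.179, 0.591, 0.048, 1.609, -0.033, 0.943, -0.034], TCP at [212.729, -693.092, 231.302] pointing down, gripper open.
Joint ranges: [-2.69, 2.69], [-0.47, 2.24], [-1.27, 1.36], [0.19, 2.51], [-1.53, 4.68], [0.08, 2.07], [-3.09, 3.09]. Speed limits (rad/s): [2.57, 2.57, 3.14, 3.14, 3.14, 3.14, 3.14].

## Interface

Orientations are given as a unit quaternion [x, y, z, w].
In Python, from station import * gives the robot as it stands.
- The arm moves only by the tool move_arm, never from a script. Its argument "plan" is a list of rows, each a list of 5 numbers: the finger opening in m, from 0 to 0.0854, then the shift along the tool's x, y, z in m, then the turn about the tool's z in degrees. In form: [[claw, tx, ty, tz, roll], ...]. A call has 1 to 20 rows; each row shifts and turns the commanded pose from where the row before left it, along the tool's axes as they then stand; what a row does not reach is not made up. A row lasts 1/10 s, in which the tool goes at most 50 mm and 8.59 degrees, less where a joint would pass 70% of its speed; a pose out of reach is approached as far as the arm can. A call with a gripper value outside its range is refused whole. The fingers move at their own pace and stop on an object; the grip force is fixed at half the most. Time passes only in rows, so rows that do not move let the fingers close. It gives the time, the measured TCP pose, the force, the opening and the grip force at its end, in the units of the state.
- state(): the state, without advancing time (a new reading comes with each control period).
- get_image(name): name is "scene" or "top" or "wrist"; returns a dict with "color" (480x640x3 uint8, red, green, blue), "depth" (480x640 float32, mm along the optical axis (not along the pixel's ray), 0 where there is no reading), "vfov" (degrees; the focal length in pixels is half the picture's height over the tangent of half this angle, whatever the lens; pixels are square), "cx", "cy" (the principal point, pixels), "R" (3x3) and "t" (3): a world point X has camera coordinates R X + t. Camera axes: x right, y down, z forward; pixel columns grow to the right and rows downward; lengths in mm; the calibration is good to about 2 mm. A picture is of the moment at which its call begins.
- sign_off(): hands the job in; it is judged then, once.
The state is a dict: "time": time; "qpos": joint angles; "qvel": joint speeds; "tau": joint torques, N m; "eef_pos": TCP position; "orientation": TCP orientation; "force": force on the tool from outside, world axes, zero at the start; "wrist_torque": the same for the moment, N m; "grip_width": finger opening in mm; "grasp_force": force on a finger pad.
Only numpy, scipy, OpenCV 4.12 (cv2) and the standard library are available. Lean on these libraries where they do the work, as an engineer would, in place of code of your own. Each camera call takes 0.05 s, during which the arm holds its last target. There are 200 camera calls.

## Working session

There is one attempt and no reset: what is moved stays moved. The work goes in short steps, Python scripts to look and compute and a tool call to move; the robot and the scene stay as the last step left them, time stands still between calls to the robot, and variables do not carry over. Pictures are saved under pics/ and viewed, at most 10 in all, crops included, and the job is handed in when it is done.

Besides the shell and the picture viewer there is one more tool, called after "Call:" by a JSON object that holds its "name" and its "arguments". move_arm: Moves the arm, as the interface text tells. Its arguments: {"type":"object","properties":{"plan":{"type":"array"}},"required":["plan"]}

```bash
mkdir -p pics; ls; cat > h.py <<'E'
from station import *
import numpy as np, cv2
def snap(n,tag):
    im=get_image(n); cv2.imwrite(f'pics/{tag}.png',im['color'][:,:,::-1]); np.save(f'pics/{tag}.npy',im,allow_pickle=True); return im
def load(tag): return np.load(f'pics/{tag}.npy',allow_pickle=True).item()
def f(im): return 240/np.tan(np.radians(im['vfov'])/2)
def px(im,u,v,z=None):
    """world point of pixel; by depth, or on plane z (mm)"""
    d=np.array([(u-im['cx'])/f(im),(v-im['cy'])/f(im),1.]); R=np.array(im['R']);t=np.array(im['t'])
    if z is None:
        D=im['depth'][int(v)-1:int(v)+2,int(u)-1:int(u)+2]; D=np.median(D[D>0]); return R.T@(d*D-t)
    c=-R.T@t; r=R.T@d; return c+r*(z-c[2])/r[2]
def proj(im,X):
    c=np.array(im['R'])@np.array(X,float)+np.array(im['t']); return c[0]/c[2]*f(im)+im['cx'],c[1]/c[2]*f(im)+im['cy']
E
python3 - <<'E'
from h import *
for n in('scene','top'):
    im=snap(n,n); print(n,im['vfov'],im['cx'],im['cy'],-np.array(im['R']).T@np.array(im['t']))
print(state())
E
```

```text
pics
scene 47.30864648076645 312.12096039571276 243.86710109123524 [1041.26187735  625.19465598 1297.73146727]
top 56.0178910810857 321.4440130503607 237.83178689467653 [ 346.17114284  -96.19137594 1529.38463899]
{'time': 0.1, 'qpos': array([ 1.17947671,  0.59201544,  0.04829803,  1.60970232, -0.03329264,
        0.94269453, -0.0337059 ]), 'qvel': array([ 0.00077934, -0.00216532,  0.00245231, -0.00209688, -0.00057238,
        0.00117194,  0.0011119 ]), 'tau': array([ 4.79455339e-03, -5.49995220e+01,  1.55356228e+00, -1.98824537e+01,
        9.75418225e-03,  3.83951192e-03,  8.49792396e-07]), 'eef_pos': array([ 212.53354504, -692.36654501,  230.26058418]), 'orientation': array([ 9.88926694e-01,  1.48401410e-01, -2.06275088e-04, -9.86237854e-04]), 'force': array([-0.3989311 ,  1.29955241, -0.54392123]), 'wrist_torque': array([-0.00487459,  0.00920556,  0.01141194]), 'grasp_force': 0.0, 'grip_width': 85.2019832051475}
```

View pics/scene.png

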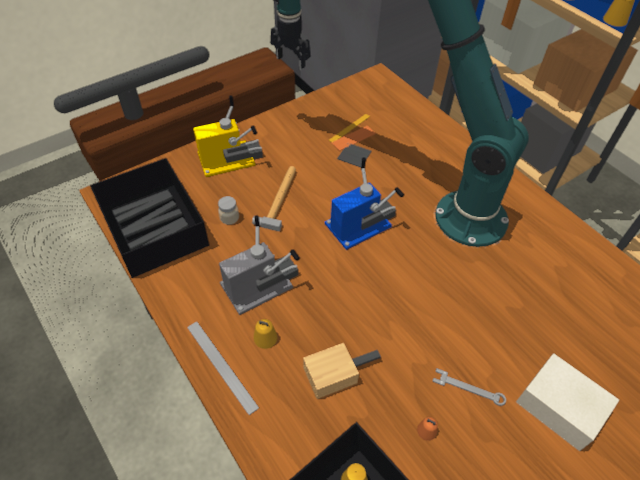

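View pics/top.png

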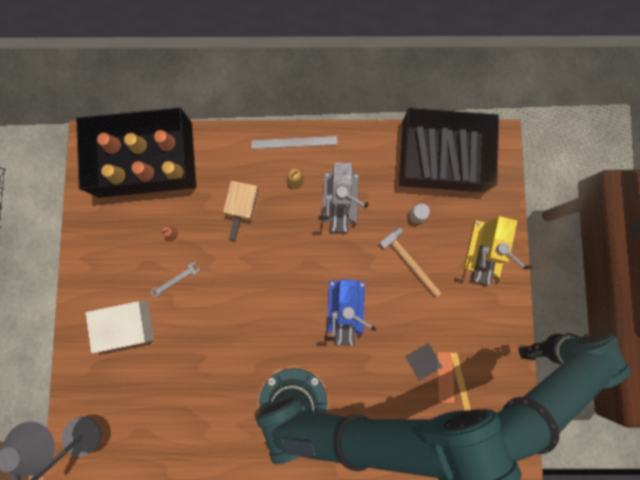

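The top picture shows the following:
- **Press:** grey at (341,195), with look-alikes in blue (346,312) and yellow (492,250).
- **Hanger:** the dark bar sticking out of the wooden block at (235,229). Look-alikes are the bars in the black tray (450,150), the ruler (294,142) and the wrench (175,280).
- **Bells:** tall at (294,178), small at (169,233), and more in the tray at top left.

I choose the grey press and the bar in the block, and check both in a crop.

```bash
python3 - <<'E'
from h import *
im=load('top'); c=cv2.resize(im['color'][140:260,200:400,::-1],None,fx=4,fy=4,interpolation=cv2.INTER_CUBIC); cv2.imwrite('pics/crop1.png',c)
E
```

```text
(no output)
```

View pics/crop1.png

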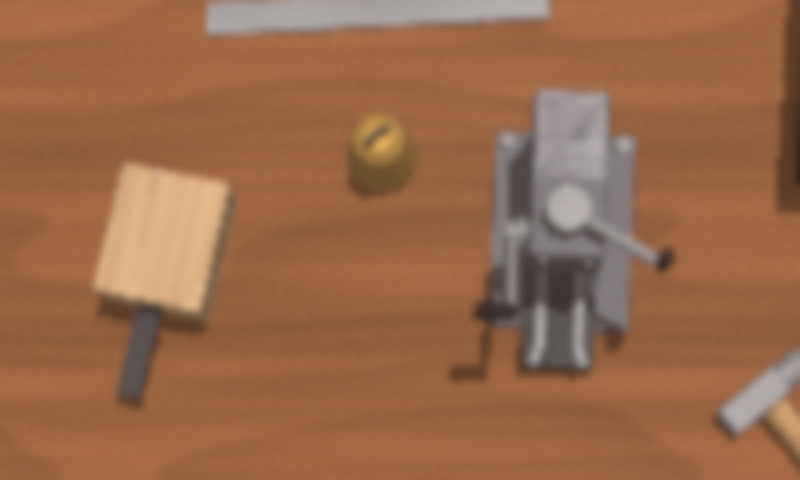

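The crop confirms it: bar in the plywood block with its tip at crop (129,400), grey press with hub (568,208), post (664,258), bed front (556,371) and foot knob (492,311).

```bash
python3 - <<'E'
from h import *
np.set_printoptions(precision=1,suppress=True)
im=load('top')
def P(n,u,v,z): print(n,px(im,200+(u+.5)/4-.5,140+(v+.5)/4-.5,z))
for i,p in enumerate([(127,163),(231,183),(203,316),(95,289)]): P('blk',*p,58)
P('tipL',119,398,30);P('tipR',139,403,30);P('mouthL',140,308,30);P('mouthR',160,310,30)
P('bedL',522,370,30);P('bedR',590,372,30);P('hub',568,208,160);P('post',664,256,193)
P('headFL',532,250,140);P('headFR',600,254,140);P('headBL',537,92,140);P('headBR',608,95,140)
P('knob',492,311,145)
P('railL',537,366,36);P('railR',580,366,36)
P('bell',378,140,80)
s=state()
from scipy.spatial.transform import Rotation as Ro
print(Ro.from_quat(s['orientation']).as_matrix())
w=get_image('wrist');R=np.array(w['R']);t=np.array(w['t']);c=-R.T@t
T=Ro.from_quat(s['orientation']).as_matrix()
print('cam in tool',T.T@(c-s['eef_pos']),'\n',(R@T), w['vfov'])
E
```

```text
blk [729.  204.1  58. ]
blk [711.8 116.9  58. ]
blk [599.3 138.2  58. ]
blk [622.1 228.   58. ]
tipL [534.7 211.7  30. ]
tipR [530.4 194.9  30. ]
mouthL [611.1 195.9  30. ]
mouthR [609.3 179.   30. ]
bedL [ 557.8 -125.8   30. ]
bedR [ 556.  -182.8   30. ]
hub [ 666.2 -159.4  160. ]
post [ 621.4 -230.   193. ]
headFL [ 637.3 -131.9  140. ]
headFR [ 634.  -185.2  140. ]
headBL [ 764.9 -136.4  140. ]
headBR [ 762.4 -192.7  140. ]
knob [ 587.9 -100.4  145. ]
railL [ 560.3 -138.2   36. ]
railR [ 560.2 -174.2   36. ]
bell [742.4  -6.9  80. ]
[[ 1.   0.3 -0. ]
 [ 0.3 -1.   0. ]
 [-0.  -0.  -1. ]]
cam in tool [  72.4    0.2 -142.4] 
 [[-0.   1.   0. ]
 [-1.  -0.  -0.3]
 [-0.3 -0.   1. ]] 67.56516325044396
```

Call:
{"name": "move_arm", "arguments": {"plan": [[0.085, 0.0313, -0.0174, -0.005, 0], [0.085, 0.0313, -0.0174, -0.005, 0], [0.085, 0.0313, -0.0174, -0.005, 0], [0.085, 0.0313, -0.0174, -0.005, 0], [0.085, 0.0313, -0.0174, -0.005, 0], [0.085, 0.0313, -0.0174, -0.005, 0], [0.085, 0.0313, -0.0174, -0.005, 0], [0.085, 0.0313, -0.0174, -0.005, 0], [0.085, 0.0313, -0.0174, -0.005, 0], [0.085, 0.0313, -0.0174, -0.005, 0], [0.085, 0.0313, -0.0174, -0.005, 0], [0.085, 0.0313, -0.0174, -0.005, 0], [0.085, 0.0313, -0.0174, -0.005, 0], [0.085, 0.0313, -0.0174, -0.005, 0], [0.085, 0, 0, 0, -8.4], [0.085, 0, 0, 0, -8.4], [0.085, 0, 0, 0, -8.4], [0.085, 0, 0, 0, -8.4], [0.085, 0, 0, 0, -8.4], [0.085, 0, 0, 0, -8.4]]}}

```text
time: 2.15
eef_pos: [559.8, -331.5, 300.9]
orientation: [0.83, 0.558, -0.0, -0.0]
force: [0.8, -0.3, 0.3]
grip_width: 84.8
grasp_force: 0.0
```

Call:
{"name": "move_arm", "arguments": {"plan": [[0.085, 0, 0, 0, -8.4], [0.085, 0, 0, 0, -8.4], [0.085, 0, 0, 0, -8.4], [0.085, 0, 0, 0, -8.4], [0.085, 0, 0, 0, -8.4], [0.085, 0, 0, 0, -8.4], [0.085, 0, 0, 0, -8.4], [0.085, 0, 0, 0, -8.4], [0.085, 0, 0, 0, -8.4], [0.085, 0, 0, 0, -8.4], [0.085, 0, 0, 0, -8.4], [0.085, 0, 0, 0, -8.4], [0.085, 0.024, 0.039, 0, 0], [0.085, 0.024, 0.039, 0, 0], [0.085, 0.024, 0.039, 0, 0], [0.085, 0.024, 0.039, 0, 0]]}}

```text
time: 3.75
eef_pos: [496.8, -157.9, 301.0]
orientation: [0.103, 0.995, 0.0, -0.0]
force: [0.6, 0.6, 0.1]
grip_width: 85.1
grasp_force: 0.0
```

```bash
cat >> h.py <<'E'
from scipy.spatial.transform import Rotation as Ro
np.set_printoptions(precision=2,suppress=True)
def pose():
    s=state(); T=Ro.from_quat(s['orientation']).as_matrix()
    print('t',round(s['time'],2),'pos',s['eef_pos'],'yaw',round(np.arctan2(T[1,0],T[0,0]),4),'F',s['force'],'grip',round(s['grip_width'],1),round(s['grasp_force'],1),'j7',s['qpos'][6]); return s,T
def togo(x,y,z,yaw=None):
    """shift in tool axes [mm] and roll [deg] to a world target (shift taken before the roll)"""
    s,T=pose(); d=T.T@(np.array([x,y,z])-s['eef_pos']); y0=np.arctan2(T[1,0],T[0,0])
    print('togo',d, 'roll', None if yaw is None else np.degrees(-((yaw-y0+np.pi)%(2*np.pi)-np.pi)))
E
python3 - <<'E'
from h import *
pose(); snap('wrist','w1')
E
```

```text
t 3.75 pos [ 496.82 -157.92  301.  ] yaw 2.9361 F [0.56 0.6  0.08] grip 85.1 0.0 j7 1.3108203725984517
```

View pics/w1.png

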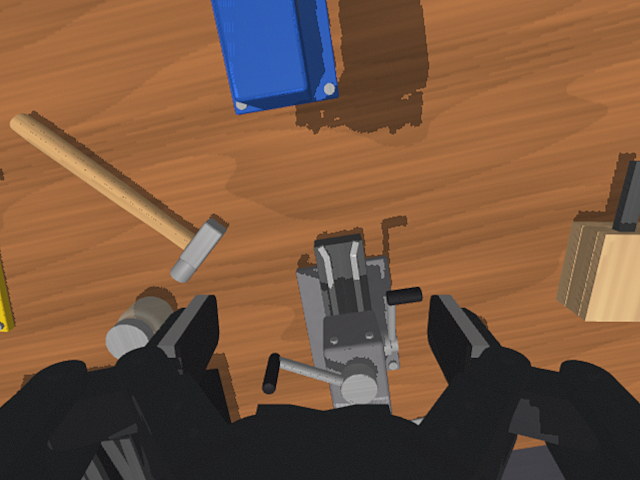

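The wrist view shows the press with bed front near (338,238), hub (359,386), post top (273,357) and knob (404,296). The block mouth is at the right (595,225), with the blue press at the top. I'll enlarge it.

```bash
python3 - <<'E'
from h import *
im=load('w1'); cv2.imwrite('pics/crop2.png',cv2.resize(im['color'][222:412,245:435,::-1],None,fx=3.15789,fy=3.15789,interpolation=cv2.INTER_CUBIC))
E
```

```text
(no output)
```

View pics/crop2.png

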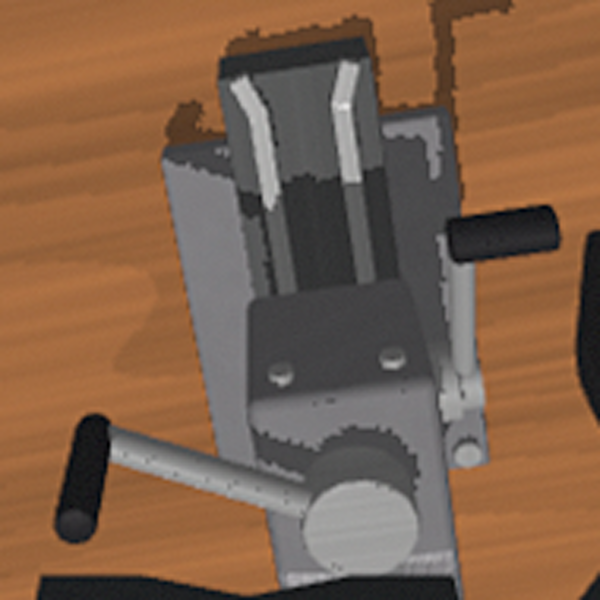

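Call:
{"name": "move_arm", "arguments": {"plan": [[0.085, 0.011, -0.046, 0, 0], [0.085, 0.011, -0.046, 0, 0], [0.085, 0.011, -0.046, 0, 0], [0.085, 0.011, -0.046, 0, 0], [0.085, 0.01, -0.045, 0, 0], [0.085, 0.01, -0.045, 0, 0], [0.085, 0.01, -0.045, 0, 0], [0.085, 0.01, -0.045, 0, 0], [0.085, 0, 0, 0, 0], [0.085, 0, 0, 0, 0]]}}

```text
time: 4.8
eef_pos: [340.2, -499.9, 300.6]
orientation: [0.104, 0.995, 0.001, -0.0]
force: [0.4, 1.7, -0.5]
grip_width: 84.7
grasp_force: 0.0
```

```bash
python3 - <<'E'
from h import *
pose(); snap('wrist','w2')
E
```

```text
t 4.8 pos [ 340.21 -499.88  300.58] yaw 2.933 F [ 0.44  1.65 -0.48] grip 84.7 0.0 j7 1.9917811979130133
```

View pics/w2.png

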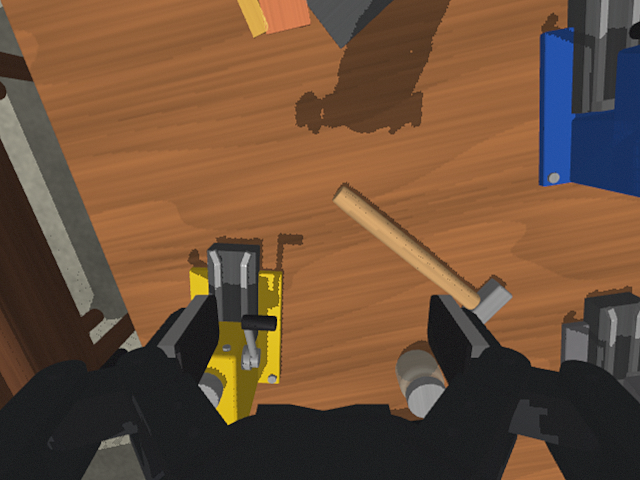

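The second picture is of no use: I had the sign of tool y wrong, so the arm went towards the yellow press. I'll work out the press from the crop and correct the move.

```bash
python3 - <<'E'
from h import *
im=load('w1'); k=600/190
def P(n,u,v,z):
    q=(245+(u+.5)/k-.5,222+(v+.5)/k-.5); print(n,px(im,*q,z), 'depth:',px(im,*q))
P('bedL',222,80,30);P('bedR',370,57,30);P('railL top bend',250,115,36);P('railR bend',340,105,36);
P('chanL far',283,290,36);P('chanR far',365,278,36)
P('chanL near',262,140,36);P('chanR near',336,115,36)
P('hub',360,527,160);P('post',76,525,193);P('knobR',550,225,145);P('knobL',455,238,145)
P('headFL',250,405,140);P('headFR',432,375,140)
togo(480,190,300,2.94)
E
```

```text
bedL [ 560.53 -181.08   30.  ] depth: [ 562.17 -181.53   24.98]
bedR [ 563.05 -123.68   30.  ] depth: [ 565.4  -123.34   22.94]
railL top bend [ 574.59 -173.01   36.  ] depth: [ 574.66 -173.03   35.8 ]
railR bend [ 577.65 -138.53   36.  ] depth: [ 577.37 -138.54   36.76]
chanL far [ 650.66 -175.3    36.  ] depth: [ 650.3  -175.25   36.65]
chanR far [ 652.13 -142.09   36.  ] depth: [ 651.7  -142.09   36.77]
chanL near [ 585.59 -170.58   36.  ] depth: [ 585.41 -170.55   36.45]
chanR near [ 581.34 -140.77   36.  ] depth: [ 581.36 -140.77   35.94]
hub [ 664.68 -158.55  160.  ] depth: [ 664.54 -158.54  160.17]
post [ 620.75 -230.23  193.  ] depth: [ 620.78 -230.24  192.96]
knobR [585.6  -87.09 145.  ] depth: [584.89 -87.34 146.33]
knobL [ 584.07 -114.62  145.  ] depth: [ 583.31 -114.75  146.42]
headFL [ 630.05 -184.94  140.  ] depth: [ 632.5  -185.44  136.36]
headFR [ 631.1  -128.13  140.  ] depth: [ 635.21 -127.82  133.95]
t 4.85 pos [ 341.57 -498.2   300.87] yaw 2.9364 F [ 0.47 -0.18 -0.61] grip 85.2 0.0 j7 1.9917803279909798
togo [  4.68 701.96   1.81] roll -0.20453021442354305
```

Call:
{"name": "move_arm", "arguments": {"plan": [[0.085, 0, 0.044, 0, 0], [0.085, -0.004, 0.044, 0, 0], [0.085, -0.004, 0.044, 0, 0], [0.085, -0.004, 0.044, 0, 0], [0.085, -0.004, 0.044, 0, 0], [0.085, -0.004, 0.044, 0, 0], [0.085, 0, 0.044, 0, 0], [0.085, 0, 0.044, 0, 0], [0.085, 0, 0.044, 0, 0], [0.085, 0, 0.044, 0, 0], [0.085, 0.004, 0.044, 0, 0], [0.085, 0.005, 0.044, 0, 0], [0.085, 0.005, 0.044, 0, 0], [0.085, 0.005, 0.044, 0, 0], [0.085, 0.005, 0.044, 0, 0], [0.085, 0, 0.042, 0, 0], [0.085, 0, 0, 0, 0]]}}

```text
time: 6.55
eef_pos: [478.9, 198.9, 302.7]
orientation: [0.095, 0.995, 0.003, 0.001]
force: [-0.4, -0.2, 0.7]
grip_width: 85.3
grasp_force: 0.0
```

```bash
python3 - <<'E'
from h import *
pose(); snap('wrist','w3')
E
```

```text
t 6.55 pos [478.88 198.94 302.73] yaw 2.9507 F [-0.37 -0.16  0.72] grip 85.3 0.0 j7 0.5659741442988258
```

View pics/w3.png

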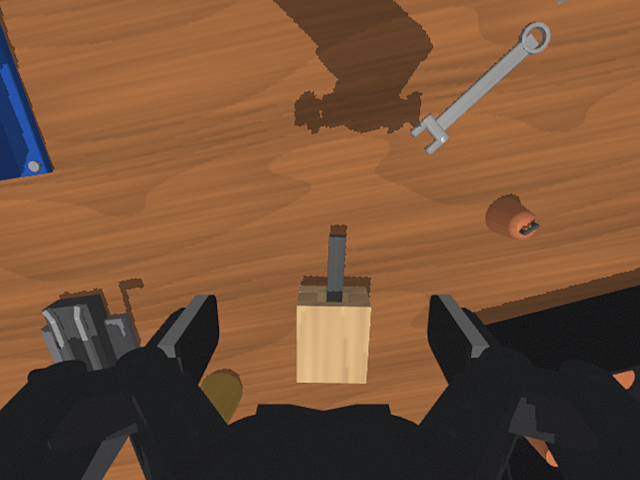

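The bar lies at about (337,236–300) and the block mouth at (334,300). I'll fit the bar's top face from the depth.

```bash
python3 - <<'E'
from h import *
im=load('w3'); pts=np.array([px(im,u,v) for v in range(225,300) for u in range(322,352)])
m=(abs(pts[:,2]-30)<3); q=pts[m][:,:2].astype(np.float32); print(len(q),np.median(pts[m][:,2]))
r=cv2.minAreaRect(q); print(r, cv2.boxPoints(r))
for n,u,v in (('blkFL',297,306),('blkFR',371,307),('blkBL',297,381),('blkBR',368,383)): print(n,px(im,u,v,58))
for a in((478.9,198.9),):pass
togo(548,200,100,2.94)
E
```

```text
1026 30.081386678865215
((578.6478881835938, 202.76678466796875), (31.763866424560547, 83.31493377685547), 77.5212631225586) [[534.54 196.26]
 [615.89 178.26]
 [622.75 209.27]
 [541.41 227.27]]
blkFL [604.   144.74  58.  ]
blkFR [622.58 231.61  58.  ]
blkBL [708.63 122.2   58.  ]
blkBR [729.59 211.22  58.  ]
t 6.6 pos [478.7  194.96 301.96] yaw 2.9471 F [-0.6  -0.2  -0.29] grip 85.1 0.0 j7 0.5673875226136629
togo [-67.01  17.83 202.01] roll 0.4073382449298681
```

```bash
python3 - <<'E'
from h import *
im=snap('wrist','w4'); C=[]
for v in range(228,290,2):
    p=np.array([px(im,u,v) for u in range(318,358)]); g=im['color'][v,318:358].astype(int)
    m=(abs(p[:,2]-30)<4)&(g.max(1)-g.min(1)<30)
    if m.sum()>8: C.append(p[m][:,:2].mean(0)); last=(v,m.sum())
C=np.array(C); print(C[0],C[-1],len(C))
k=np.polyfit(C[:,0],C[:,1],1); print('slope yaw',np.arctan(k[0]),'y at 545',np.polyval(k,545),np.polyval(k,600))
E
```

```text
[538.36 206.86] [602.46 191.3 ] 26
slope yaw -0.23621128131597302 y at 545 205.23367964666036 191.99491606914083
```

```bash
python3 - <<'E'
from h import *
togo(578,197,17,2.906)
E
```

```text
t 6.65 pos [478.82 192.09 301.42] yaw 2.9432 F [ 0.21 -1.11 -1.25] grip 84.6 0.0 j7 0.5676712101321337
togo [-96.39  24.35 284.38] roll 2.132038169327553
```

Call:
{"name": "move_arm", "arguments": {"plan": [[0.06, -0.024, 0.006, 0.04, 2.1], [0.06, -0.024, 0.006, 0.04, 0], [0.06, -0.024, 0.006, 0.04, 0], [0.06, -0.024, 0.006, 0.04, 0], [0.06, 0, 0, 0.03, 0], [0.06, 0, 0, 0, 0], [0.06, 0, 0, 0, 0]]}}

```text
time: 7.35
eef_pos: [578.5, 189.9, 111.5]
orientation: [0.121, 0.993, -0.0, -0.001]
force: [-0.1, 0.5, 0.2]
grip_width: 59.9
grasp_force: 0.0
```

```bash
python3 - <<'E'
from h import *
togo(578,197,17,2.906)
im=snap('wrist','w5')
E
```

```text
t 7.35 pos [578.46 189.89 111.52] yaw 2.9 F [-0.14  0.51  0.23] grip 59.9 0.0 j7 0.37428859200163156
togo [ 2.03  6.9  94.52] roll -0.34432739661981426
```

Call:
{"name": "move_arm", "arguments": {"plan": [[0.06, 0.002, 0.007, 0.03, 0], [0.06, 0, 0, 0.03, 0], [0.06, 0, 0, 0.025, 0], [0.06, 0, 0, 0.0095, 0], [0.06, 0, 0, 0, 0], [0.06, 0, 0, 0, 0], [0.0, 0, 0, 0, 0], [0.0, 0, 0, 0, 0], [0.0, 0, 0, 0, 0], [0.0, 0, 0, 0, 0], [0.0, 0, 0, 0, 0]]}}

```text
time: 8.5
eef_pos: [579.7, 198.1, 17.6]
orientation: [0.12, 0.993, 0.0, 0.001]
force: [-1.0, -0.5, 6.0]
grip_width: 18.0
grasp_force: 60.2
```

Call:
{"name": "move_arm", "arguments": {"plan": [[0.0, 0.01, 0, -0.002, 0], [0.0, 0.018, -0.001, 0, 0], [0.0, 0.02, -0.001, 0, 0], [0.0, 0.02, -0.001, 0, 0], [0.0, 0.02, -0.001, 0, 0], [0.0, 0.02, -0.001, 0, 0], [0.0, 0.012, 0, 0, 0], [0.0, 0, 0, 0, 0], [0.0, 0, 0, 0, 0]]}}

```text
time: 9.4
eef_pos: [461.8, 221.9, 18.7]
orientation: [0.12, 0.993, -0.0, 0.0]
force: [1.0, -0.4, -1.7]
grip_width: 17.9
grasp_force: 59.3
```

```bash
python3 - <<'E'
from h import *
togo(480,120,60,1.4)
im=snap('scene','s2'); u,v=map(int,proj(im,(480,200,20))); print(u,v)
cv2.imwrite('pics/crop3.png',cv2.resize(im['color'][v-75:v+75,u-100:u+100,::-1],None,fx=4,fy=4))
E
```

```text
t 9.4 pos [461.78 221.88  18.7 ] yaw 2.9004 F [ 0.98 -0.43 -1.71] grip 17.9 59.3 j7 0.006008336711791045
togo [-42.04 -94.58 -41.27] roll 85.96488618587252
393 341
```

View pics/crop3.png

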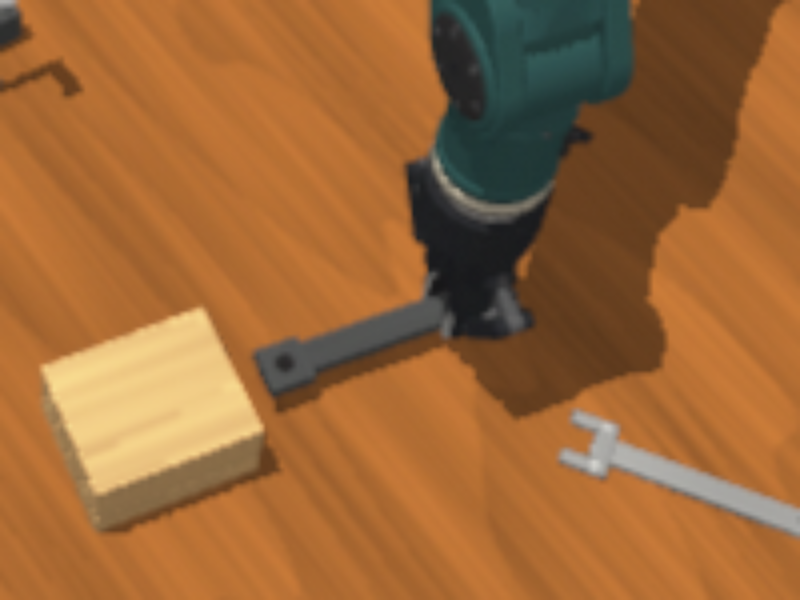

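The crop shows the hanger fully out of the block, with its pad at (285,365). Next I lift it, move aside, turn it and lay it down.

Call:
{"name": "move_arm", "arguments": {"plan": [[0.0, 0, 0, -0.03, 0], [0.0, 0, 0, -0.03, 0], [0.0, -0.018, -0.034, 0, 0], [0.0, -0.018, -0.034, 0, 0], [0.0, -0.018, -0.034, 0, 0], [0.0, 0, 0, 0, 8], [0.0, 0, 0, 0, 8], [0.0, 0, 0, 0, 8], [0.0, 0, 0, 0, 8], [0.0, 0, 0, 0, 8], [0.0, 0, 0, 0, 8], [0.0, 0, 0, 0, 8], [0.0, 0, 0, 0, 8], [0.0, 0, 0, 0, 8], [0.0, 0, 0, 0, 8], [0.0, 0, 0, 0.025, 0], [0.0, 0, 0, 0.025, 0], [0.0, 0, 0, 0.015, 0], [0.0, 0, 0, 0, 0], [0.0, 0, 0, 0, 0]]}}

```text
time: 11.45
eef_pos: [490.3, 109.7, 13.7]
orientation: [0.731, 0.683, 0.0, 0.0]
force: [0.5, -0.6, -2.0]
grip_width: 18.5
grasp_force: 59.4
```

```bash
python3 - <<'E'
from h import *
pose()
E
```

```text
t 11.45 pos [490.3  109.66  13.74] yaw 1.503 F [ 0.53 -0.64 -2.01] grip 18.5 59.4 j7 -0.7161211431728675
```

Call:
{"name": "move_arm", "arguments": {"plan": [[0.0, 0, 0, 0.006, 0], [0.0, 0, 0, 0.004, 0], [0.0, 0, 0, 0.002, 0], [0.0, 0, 0, 0, 0], [0.0, 0, 0, 0, 0]]}}

```text
time: 11.95
eef_pos: [489.5, 109.9, 1.9]
orientation: [0.73, 0.683, 0.0, 0.0]
force: [0.7, -0.7, -2.2]
grip_width: 18.2
grasp_force: 59.4
```

Call:
{"name": "move_arm", "arguments": {"plan": [[0.0, 0, 0, 0.0015, 0], [0.0, 0, 0, 0, 0], [0.03, 0, 0, 0, 0], [0.05, 0, 0, 0, 0], [0.06, 0, 0, 0, 0], [0.06, 0, 0, -0.03, 0], [0.06, 0, 0, -0.045, 0], [0.06, -0.046, 0, -0.045, 0], [0.06, -0.046, 0, -0.045, 0], [0.06, 0, 0, -0.03, 0], [0.06, 0, 0, 0, 0], [0.06, 0, 0, 0, 0]]}}

```text
time: 13.15
eef_pos: [484.9, 38.5, 175.8]
orientation: [0.731, 0.683, 0.001, 0.001]
force: [-1.0, 0.7, -0.2]
grip_width: 59.9
grasp_force: 0.0
```

```bash
python3 - <<'E'
from h import *
pose(); im=snap('wrist','w6')
V,U=np.mgrid[0:480,0:640]; D=im['depth']; F=f(im)
X=np.stack([(U-im['cx'])/F*D,(V-im['cy'])/F*D,D],-1); W=(X-np.array(im['t']))@np.array(im['R'])
c=im['color'].astype(int); m=(abs(W[...,2]-10)<5)&(c.max(-1)-c.min(-1)<30)&(D>0)
n,l,st,ce=cv2.connectedComponentsWithStats(m.astype(np.uint8))
i=1+np.argmax(st[1:,4]); q=W[l==i][:,:2].astype(np.float32); print(st[i],np.median(W[l==i][:,2])); 
r=cv2.minAreaRect(q); print(r,'\n',cv2.boxPoints(r))
E
```

```text
t 13.15 pos [484.95  38.47 175.78] yaw 1.5034 F [-0.97  0.7  -0.21] grip 59.9 0.0 j7 -0.47110373902840214
[ 306   71   33  204 5026] 9.873729068108693
((485.72052001953125, 66.76911163330078), (173.7334747314453, 29.17629623413086), 86.7125473022461) 
 [[466.17 -19.12]
 [495.3  -20.79]
 [505.27 152.66]
 [476.14 154.33]]
```

View pics/w6.png

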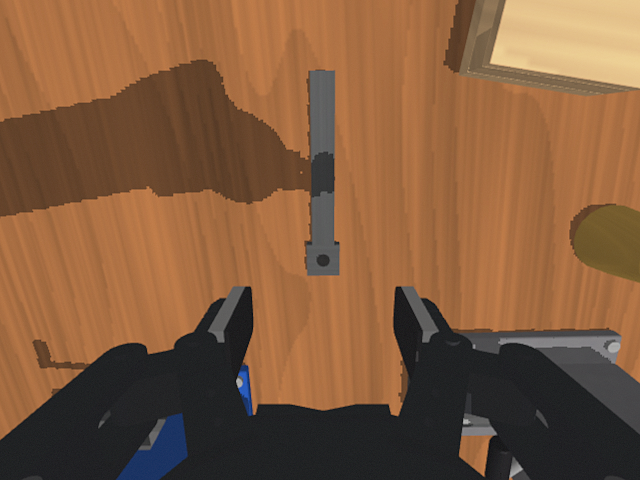

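The hanger lies flat with its pad hole at (323,260) and its tip at (322,72). Before planning the feed I'll check how far the blue press reaches behind the feeding place.

```bash
python3 - <<'E'
from h import *
im=load('w1')
V,U=np.mgrid[0:480,0:640]; D=im['depth']; F=f(im)
X=np.stack([(U-im['cx'])/F*D,(V-im['cy'])/F*D,D],-1); W=(X-np.array(im['t']))@np.array(im['R'])
c=im['color'].astype(int); b=(c[...,2]>c[...,0]+50)&(V<130)
for lo,hi in((0,30),(30,150),(150,300)):
    q=W[b&(W[...,2]>lo)&(W[...,2]<=hi)]; print(lo,len(q), q.min(0) if len(q) else '', q.max(0) if len(q) else '')
# press rails refinement: pts with z 35-38 inside the bed region, press frame
o=np.array([654.8,-158]);a=-.05;R=np.array([[np.cos(a),np.sin(a)],[-np.sin(a),np.cos(a)]])
P=(W[...,:2]-o)@R.T
for x in range(-92,-28,8):
    m=(abs(P[...,0]-x)<4)&(abs(P[...,1])<28); y=P[...,1][m]; z=W[...,2][m]; h=z>33.5
    L=y[h&(y>0)];Rr=y[h&(y<0)]
    if len(L) and len(Rr): print(x,'railL',L.min(),L.max(),'railR',Rr.min(),Rr.max(),'bed',np.median(z[~h]))
togo(481.6,-5,60,1.513)
E
```

```text
0 3025 [ 276.29 -237.96    0.03] [ 397.08 -113.82   29.96]
30 8415 [ 318.55 -208.32   30.04] [ 396.18 -145.35  142.54]
150 0  
-92 railL 15.350223396950971 23.345448282923737 railR -25.301940870309604 -17.097490178702714 bed 18.01416659920259
-84 railL 13.152869766735025 22.39448124329649 railR -22.781562897094542 -13.668269531693229 bed 30.105796821312744
-76 railL 12.095200699748737 19.124440647698478 railR -20.186342280677607 -12.805082991752137 bed 30.13785232135053
-68 railL 12.090125986572342 18.952446920302272 railR -19.772973706379325 -12.955267684991844 bed 30.21093097432156
-60 railL 12.249089000804243 18.920415853419602 railR -19.802443614889235 -12.979436778700029 bed 30.13008022298943
-52 railL 12.077084347461396 19.01337097196602 railR -19.78486279822737 -12.951128031833312 bed 30.11258564639693
-44 railL 12.062424784786499 19.061373953688168 railR -19.732498424640738 -12.918330421259167 bed 30.17728989287418
-36 railL 12.24089424484476 19.056632664158172 railR -19.8097692596454 -12.920429472308063 bed 30.106192552091365
t 13.2 pos [484.17  38.74 174.85] yaw 1.5044 F [-0.39 -0.26 -0.37] grip 59.9 0.0 j7 -0.4710847058178519
togo [-43.8    0.41 114.85] roll -0.4950080279641755
```

Call:
{"name": "move_arm", "arguments": {"plan": [[0.05, -0.022, 0, 0.04, -0.5], [0.05, -0.022, 0, 0.04, 0], [0.05, 0, 0, 0.04, 0], [0.05, 0, 0, 0.025, 0], [0.05, 0, 0, 0, 0], [0.05, 0, 0, 0, 0]]}}

```text
time: 13.8
eef_pos: [480.9, -4.5, 29.3]
orientation: [0.727, 0.687, -0.001, -0.001]
force: [0.0, -0.6, 0.0]
grip_width: 50.1
grasp_force: 0.0
```

```bash
python3 - <<'E'
from h import *
togo(481.6,-5,0,1.513)
E
```

```text
t 13.8 pos [480.9   -4.48  29.27] yaw 1.5145 F [ 0.03 -0.62  0.04] grip 50.1 0.0 j7 -0.5275691949083007
togo [-0.47  0.82 29.27] roll 0.08314542643756417
```

Call:
{"name": "move_arm", "arguments": {"plan": [[0.05, 0, 0.0005, 0.018, 0], [0.05, 0, 0, 0.008, 0], [0.05, 0, 0, 0.003, 0], [0.05, 0, 0, 0, 0], [0.04, 0, 0, 0, 0], [0.0, 0, 0, 0, 0], [0.0, 0, 0, 0, 0], [0.0, 0, 0, 0, 0], [0.0, 0, 0, 0, 0]]}}

```text
time: 14.7
eef_pos: [482.7, -5.4, 2.2]
orientation: [0.727, 0.686, 0.0, 0.0]
force: [-0.9, 0.4, 6.0]
grip_width: 27.8
grasp_force: 59.1
```

Call:
{"name": "move_arm", "arguments": {"plan": [[0.0, 0, 0, -0.02, 0], [0.0, 0, 0, -0.035, 0], [0.0, 0, 0, 0, 8], [0.0, 0, 0, 0, 8], [0.0, 0, 0, 0, 8], [0.0, 0, 0, 0, 8], [0.0, 0, 0, 0, 8], [0.0, 0, 0, 0, 8], [0.0, 0, 0, 0, 8], [0.0, 0, 0, 0, 8], [0.0, 0, 0, 0, 8], [0.0, 0, 0, 0, 8], [0.0, 0, 0, 0, 8], [0.0, 0, 0, 0, 1.5], [0.0, -0.026, 0, 0, 0], [0.0, 0, 0, 0, 0], [0.0, 0, 0, 0, 0]]}}

```text
time: 16.4
eef_pos: [455.6, -4.1, 56.3]
orientation: [1.0, -0.024, -0.0, -0.0]
force: [0.9, 0.0, -2.2]
grip_width: 28.1
grasp_force: 59.8
```

```bash
cat >> h.py <<'E'
def bar(tag):
    """bar in tool and press frame: top-face points in the wrist view close to the tool axis line"""
    s,T=pose(); im=snap('wrist',tag); V,U=np.mgrid[0:480,0:640]; D=im['depth']; F=f(im)
    X=np.stack([(U-im['cx'])/F*D,(V-im['cy'])/F*D,D],-1); W=(X-np.array(im['t']))@np.array(im['R'])
    L=(W-s['eef_pos'])@T; m=(D>0)&(abs(L[...,1])<25)&(abs(L[...,2]+10)<9)&(L[...,0]>30)&(L[...,0]<175)
    q=L[m]; 
    for x in range(40,170,15):
        k=q[abs(q[:,0]-x)<4]
        if len(k): print(x,'y',k[:,1].min(),k[:,1].max(),'z',np.median(k[:,2]))
    if len(q): print('tip x',q[:,0].max())
    o=np.array([654.8,-158.4]);a=-.05;R=np.array([[np.cos(a),np.sin(a)],[-np.sin(a),np.cos(a)]])
    print('TCP in press',R@(s['eef_pos'][:2]-o))
E
python3 - <<'E'
from h import *
bar('w7'); togo(450,-148.1,57,-.05)
E
```

```text
t 16.4 pos [455.64  -4.09  56.28] yaw -0.048 F [ 0.87  0.02 -2.22] grip 28.1 59.8 j7 -1.4323862122059887
40 y -9.887952701706935 10.122234945667305 z -7.015363763285834
55 y -9.917920067772004 10.098142743277297 z -6.799373809826413
70 y -9.944278995615054 10.196856767359955 z -6.5922984317815985
85 y -9.677338080444029 10.269424059726491 z -6.443408678841057
100 y -9.7576574154832 10.267292659241326 z -6.24859317668453
115 y -9.712142887268186 10.011800544917214 z -5.968304528186517
tip x 113.42780228782257
TCP in press [-206.63  144.16]
t 16.45 pos [456.92  -4.08  56.38] yaw -0.0484 F [ 0.89  0.24 -2.32] grip 28.4 59.8 j7 -1.4326092420110483
togo [  0.05 144.18  -0.66] roll 0.09332884521451772
```

Call:
{"name": "move_arm", "arguments": {"plan": [[0.0, 0, 0.036, 0, 0], [0.0, 0, 0.036, 0, 0], [0.0, 0, 0.036, 0, 0], [0.0, 0, 0.036, 0, 0], [0.0, 0, 0, 0, 0], [0.0, 0, 0, 0, 0], [0.0, 0, 0, 0, 0]]}}

```text
time: 17.15
eef_pos: [449.9, -147.0, 56.2]
orientation: [1.0, -0.024, 0.0, -0.0]
force: [-0.8, -0.4, -2.9]
grip_width: 28.0
grasp_force: 60.0
```

```bash
cat >> h.py <<'E'
def rails(tag):
    """rails and bed seen from the wrist, in tool axes"""
    s,T=pose(); im=snap('wrist',tag); V,U=np.mgrid[0:480,0:640]; D=im['depth']; F=f(im)
    X=np.stack([(U-im['cx'])/F*D,(V-im['cy'])/F*D,D],-1); W=(X-np.array(im['t']))@np.array(im['R']); L=(W-s['eef_pos'])@T
    print('bar-high/rails')
    for x in range(85,170,10):
        m=(D>0)&(abs(L[...,0]-x)<4)&(abs(L[...,1])<26); y=L[...,1][m]; z=W[...,2][m]
        r=(z>33.5)&(z<39); b=z>s['eef_pos'][2]-2+5
        A=y[r&(y>11.5)];B=y[r&(y<-11.5)];C=y[b]
        print(x,*(f'[{k.min():.1f} {k.max():.1f}]' if len(k) else '-' for k in(B,C,A)))
E
python3 - <<'E'
from h import *
rails('w8'); bar('w9')
E
```

```text
t 17.15 pos [ 449.9  -147.03   56.18] yaw -0.0478 F [-0.76 -0.37 -2.87] grip 28.0 60.0 j7 -1.2157578541715195
bar-high/rails
85 - [-9.7 10.2] -
95 - [-9.9 10.2] -
105 - [-9.8 10.3] -
115 [-23.7 -13.8] [-9.7 10.0] [15.9 25.8]
125 [-19.6 -12.9] - [15.5 22.7]
135 - - -
145 - - -
155 - - -
165 - - -
t 17.2 pos [ 449.86 -146.55   56.18] yaw -0.0469 F [-0.28  0.62 -1.54] grip 28.1 60.0 j7 -1.21575297409995
40 y -9.865688849007316 10.060406398115386 z -6.993648500005502
55 y -9.87240871179202 10.234160601168577 z -6.789910428696623
70 y -9.848634987559436 10.20735242107344 z -6.567047952718752
85 y -9.741723592835925 10.261414766498605 z -6.379411730859587
100 y -9.775287762732694 10.283609658161925 z -6.161372851019976
115 y -9.74318570138438 10.13885630282825 z -5.985232398769295
tip x 113.51893235965922
TCP in press [-205.27    1.59]
```

View pics/w9.png

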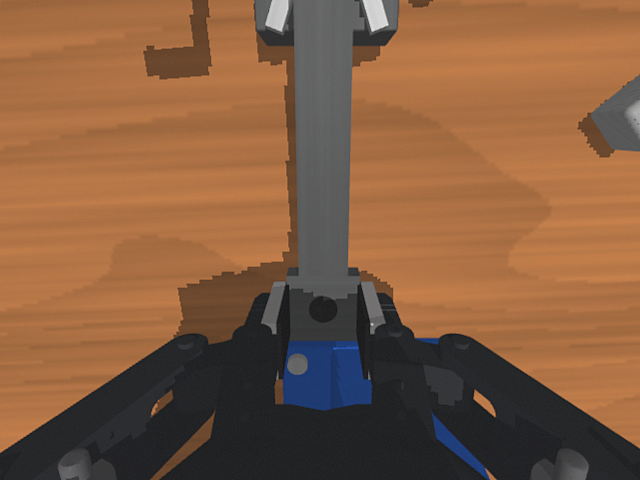

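The picture shows the bar held straight, with the pad hole at (322,309), pointing between the flared rails at (278,15) and (375,15). The rail centre lies about 1.2 mm towards tool +y, so I correct that and lower.

Call:
{"name": "move_arm", "arguments": {"plan": [[0.0, 0, 0.0012, 0, 0.15], [0.0, 0, 0, 0.008, 0], [0.0, 0, 0, 0.008, 0], [0.0, 0, 0, 0.003, 0], [0.0, 0, 0, 0, 0], [0.0, 0, 0, 0, 0]]}}

```text
time: 17.85
eef_pos: [449.1, -149.1, 36.9]
orientation: [1.0, -0.026, -0.0, -0.0]
force: [-0.1, 0.3, -2.6]
grip_width: 27.8
grasp_force: 60.0
```

```bash
python3 - <<'E'
from h import *
rails('w10'); bar('w11')
E
```

```text
t 17.85 pos [ 449.1  -149.13   36.94] yaw -0.0523 F [-0.1   0.3  -2.57] grip 27.8 60.0 j7 -1.2105704176301073
bar-high/rails
85 - [-9.8 10.2] -
95 - [-9.8 10.1] -
105 - [-9.9 10.2] -
115 [-26.0 -18.0] [-9.7 10.1] [14.6 23.3]
125 - - -
135 - - -
145 - - -
155 - - -
165 - - -
t 17.9 pos [ 449.25 -149.17   37.14] yaw -0.0522 F [-0.63  0.01 -3.39] grip 27.9 60.0 j7 -1.2105015697354835
40 y -9.841341288815068 10.096363990564477 z -6.9970815686013434
55 y -9.884062788170148 10.144107974466165 z -6.789097804376328
70 y -9.86247708005336 10.218832015539608 z -6.595977715433315
85 y -9.678547428977422 10.248955700877428 z -6.366983348274985
100 y -9.7298068045052 10.195619441626114 z -6.18981218961779
115 y -9.758112341527635 10.081022523292141 z -5.9541494360173335
tip x 113.54391229972589
TCP in press [-205.76   -1.06]
```

Call:
{"name": "move_arm", "arguments": {"plan": [[0.0, 0, -0.0013, 0, -0.12], [0.0, 0, 0, 0, 0], [0.0, 0.006, 0, 0.001, 0], [0.0, 0.01, 0, 0.001, 0], [0.0, 0, 0, 0, 0], [0.0, 0, 0, 0, 0]]}}

```text
time: 18.55
eef_pos: [466.1, -148.6, 35.2]
orientation: [1.0, -0.025, 0.0, 0.0]
force: [-0.3, 0.9, -2.1]
grip_width: 28.0
grasp_force: 60.0
```

```bash
python3 - <<'E'
from h import *
rails('w12'); bar('w13')
E
```

```text
t 18.55 pos [ 466.11 -148.59   35.19] yaw -0.0496 F [-0.29  0.86 -2.09] grip 28.0 60.0 j7 -1.2170075622480325
bar-high/rails
85 - [-9.7 10.2] -
95 [-24.5 -16.1] [-9.8 10.2] [16.2 25.0]
105 [-22.9 -12.4] [-19.4 10.3] [12.5 22.9]
115 [-19.6 -12.4] [-9.7 10.1] [12.4 19.6]
125 - - -
135 - - -
145 - - -
155 - - -
165 - - -
t 18.6 pos [ 465.38 -148.55   35.14] yaw -0.0498 F [-0.46 -0.31 -2.35] grip 27.6 60.0 j7 -1.216994415806381
40 y -9.886236776367394 10.139824934801538 z -6.994605861497135
55 y -9.887428483134679 10.18272972510356 z -6.788302769684078
70 y -9.861939817032816 10.186759619102277 z -6.555971850447742
85 y -9.684530026525154 10.269589545322331 z -6.399088004945333
100 y -24.631932448191968 24.349169671310072 z -5.964114212881424
115 y -19.35486160128115 19.363539787577437 z -5.589732650050177
tip x 114.55648949727569
TCP in press [-189.67    0.37]
```

Call:
{"name": "move_arm", "arguments": {"plan": [[0.0, 0.01, 0, 0, 0], [0.0, 0.012, 0, 0, 0], [0.0, 0.012, 0, 0, 0], [0.0, 0.008, 0, 0, 0], [0.0, 0, 0, 0, 0], [0.0, 0, 0, 0, 0]]}}

```text
time: 19.25
eef_pos: [507.1, -150.6, 35.1]
orientation: [1.0, -0.025, -0.0, -0.0]
force: [-1.1, 0.1, -1.7]
grip_width: 27.9
grasp_force: 60.0
```

```bash
python3 - <<'E'
from h import *
rails('w14');bar('w14')
E
```

```text
t 19.25 pos [ 507.13 -150.62   35.09] yaw -0.0498 F [-1.09  0.06 -1.72] grip 27.9 60.0 j7 -1.2332914208529104
bar-high/rails
85 [-19.7 -12.4] [-9.8 10.2] [12.4 19.5]
95 [-19.7 -12.4] [-9.9 10.1] [12.3 19.6]
105 [-19.6 -12.5] [-16.0 10.2] [12.3 19.5]
115 [-19.6 -12.6] [-9.8 10.0] [12.3 19.5]
125 - - -
135 - - -
145 - - -
155 - - -
165 - - -
t 19.3 pos [ 506.49 -150.61   35.04] yaw -0.0501 F [-0.28  0.91 -2.7 ] grip 28.2 60.0 j7 -1.2332768142774657
40 y -9.908128539712157 10.077295151866966 z -7.004074941105021
55 y -24.69783320317572 24.50950472256984 z -6.590167474629807
70 y -19.928888040188845 20.432567526029338 z -6.297822362452759
85 y -19.406959886501717 19.355253474119362 z -6.110009595688128
100 y -19.530422719352696 19.335435789367647 z -5.904451421531284
115 y -19.342599783297022 19.31176675685281 z -5.5292312746807895
tip x 114.55407049918585
TCP in press [-148.52    0.37]
```

Call:
{"name": "move_arm", "arguments": {"plan": [[0.0, 0.003, 0, 0.0005, 0], [0.0, 0.003, 0, 0.0005, 0], [0.0, 0.002, 0, 0.0005, 0], [0.0, 0.001, 0, 0, 0], [0.0, 0, 0, 0, 0]]}}

```text
time: 19.85
eef_pos: [516.5, -151.2, 33.7]
orientation: [1.0, -0.025, 0.0, 0.0]
force: [0.4, 0.0, -2.4]
grip_width: 27.8
grasp_force: 60.0
```

Call:
{"name": "move_arm", "arguments": {"plan": [[0.0, 0.001, 0, 0, 0], [0.0, 0.001, 0, 0, 0], [0.0, 0, 0, 0, 0]]}}

```text
time: 20.15
eef_pos: [516.6, -151.1, 33.4]
orientation: [1.0, -0.025, -0.002, -0.0]
force: [-2.9, 1.1, -1.1]
grip_width: 27.9
grasp_force: 60.0
```

Call:
{"name": "move_arm", "arguments": {"plan": [[0.0, 0.001, 0, 0.0005, 0], [0.0, 0.001, 0, 0.0005, 0], [0.0, 0, 0, 0, 0], [0.0, 0, 0, 0, 0]]}}

```text
time: 20.55
eef_pos: [516.6, -151.0, 32.3]
orientation: [1.0, -0.025, -0.003, -0.001]
force: [-5.9, -0.1, 1.3]
grip_width: 27.8
grasp_force: 60.3
```

Call:
{"name": "move_arm", "arguments": {"plan": [[0.03, 0, 0, 0, 0], [0.04, 0, 0, 0, 0], [0.05, 0, 0, 0, 0], [0.05, 0, 0, 0, 0], [0.05, 0, 0, -0.03, 0], [0.05, 0, 0, -0.04, 0], [0.05, 0, 0, -0.045, 0], [0.05, 0, 0, -0.045, 0], [0.0, 0, 0, 0, 0], [0.0, 0, 0, 0, 0], [0.0, 0, 0, 0, 0]]}}

```text
time: 21.65
eef_pos: [519.7, -151.0, 192.0]
orientation: [1.0, -0.025, -0.001, -0.0]
force: [-0.2, 0.6, -0.5]
grip_width: 6.8
grasp_force: 0.0
```

```bash
cat >> h.py <<'E'
def hang(tag):
    """top face of the hanger before the head, in the press frame"""
    s,T=pose(); im=snap('wrist',tag); V,U=np.mgrid[0:480,0:640]; D=im['depth']; F=f(im)
    X=np.stack([(U-im['cx'])/F*D,(V-im['cy'])/F*D,D],-1); W=(X-np.array(im['t']))@np.array(im['R'])
    a=-.05; d=W-np.array([654.8,-158.4,0]); x=d[...,0]*np.cos(a)+d[...,1]*np.sin(a); y=-d[...,0]*np.sin(a)+d[...,1]*np.cos(a)
    m=(D>0)&(abs(y)<17)&(abs(W[...,2]-40)<6)&(x>-175)&(x<-20); print('pad end x',x[m].min() if m.any() else None)
    for c in(-150,-135,-110,-90,-70,-50):
        k=m&(abs(x-c)<4)&(W[...,2]>37.6)
        if k.any(): print(c,'y',y[k].min(),y[k].max(),'z',np.median(W[k][:,2]))
    for n,q in(('knob',(abs(x+72)<15)&(abs(y-54)<20)&(W[...,2]>60)),('post',(W[...,2]>185)&(W[...,2]<197)&(x<0)&(x>-110)&(y<-10)&(y>-100))):
        q=q&(D>0); print(n,q.sum(), (np.median(x[q]),np.median(y[q]),W[q][:,2].max()) if q.any() else '')
E
python3 - <<'E'
from h import *
hang('w15'); togo(583.6,-100.8,175,-.05)
E
```

```text
t 21.65 pos [ 519.67 -150.99  191.95] yaw -0.0497 F [-0.25  0.63 -0.51] grip 6.8 0.0 j7 -1.2920683115183067
pad end x -153.77047336589493
-150 y -14.17237853124183 15.057154799843254 z 39.782315471377835
-135 y -13.921410970141924 14.833522129697602 z 39.92132922320695
-110 y -9.489887012225616 10.364833228082869 z 39.77378069454065
-90 y -9.335689158600161 10.171197722914311 z 39.81819190202394
-70 y -9.110628650129387 9.995581090334685 z 39.926455932118124
-50 y -8.914464728010358 16.825914972074646 z 39.83914274191054
knob 1972 (np.float64(-69.42348366335624), np.float64(51.61146845995029), np.float64(149.53845954058067))
post 1265 (np.float64(-30.14042652853411), np.float64(-72.29992248966602), np.float64(194.74061073787902))
t 21.7 pos [ 519.35 -150.98  191.43] yaw -0.0498 F [-0.16 -0.5   0.04] grip 0.7 0.0 j7 -1.2920987024839818
togo [ 61.72 -53.31  16.3 ] roll 0.012913274390896207
```

Call:
{"name": "move_arm", "arguments": {"plan": [[0.0, 0.021, -0.018, 0, 0], [0.0, 0.021, -0.018, 0, 0], [0.0, 0.02, -0.017, 0.01, 0], [0.0, 0, 0, 0.015, 0], [0.0, 0, 0, 0, 0], [0.0, 0, 0, 0, 0]]}}

```text
time: 22.3
eef_pos: [583.4, -101.9, 166.2]
orientation: [1.0, -0.025, -0.002, 0.0]
force: [0.2, 0.1, -0.1]
grip_width: -0.0
grasp_force: 0.0
```

```bash
python3 - <<'E'
from h import *
togo(583.6,-100.8,81,-.05)
E
```

```text
t 22.3 pos [ 583.38 -101.9   166.23] yaw -0.0507 F [ 0.17  0.15 -0.06] grip -0.0 0.0 j7 -1.3876556408949583
togo [ 0.49 -1.14 85.23] roll -0.0400902367229062
```

Call:
{"name": "move_arm", "arguments": {"plan": [[0.0, 0, -0.001, 0.01, 0], [0.0, 0, 0, 0.01, 0], [0.0, 0, 0, 0.01, 0], [0.0, 0, 0, 0.01, 0], [0.0, 0, 0, 0.01, 0], [0.0, 0, 0, 0.01, 0], [0.0, 0, 0, 0.01, 0], [0.0, 0, 0, 0.008, 0], [0.0, 0, 0, 0.004, 0], [0.0, 0, 0, 0, 0]]}}

```text
time: 23.3
eef_pos: [584.8, -100.4, 85.1]
orientation: [1.0, -0.025, -0.0, -0.0]
force: [0.3, 0.2, 0.3]
grip_width: -0.4
grasp_force: 0.0
```

Call:
{"name": "move_arm", "arguments": {"plan": [[0.0, 0, 0, 0.003, 0], [0.0, 0, 0, 0.003, 0], [0.0, 0, 0, 0.002, 0], [0.0, 0, 0, 0, 0]]}}

```text
time: 23.7
eef_pos: [586.1, -100.6, 80.3]
orientation: [1.0, -0.025, 0.001, -0.0]
force: [-3.0, 1.0, 17.2]
grip_width: -0.0
grasp_force: 8.4
```

Call:
{"name": "move_arm", "arguments": {"plan": [[0.0, 0, 0, -0.02, 0], [0.0, 0, 0, -0.04, 0], [0.0, -0.02, 0.018, -0.045, 0], [0.0, -0.02, 0.017, -0.04, 0], [0.0, -0.02, 0.018, 0, 0], [0.0, 0, 0, 0, 0], [0.0, 0, 0, 0, 0]]}}

```text
time: 24.4
eef_pos: [522.5, -149.7, 220.6]
orientation: [1.0, -0.026, -0.0, -0.0]
force: [0.5, 0.2, -0.9]
grip_width: 0.1
grasp_force: 0.0
```

```bash
python3 - <<'E'
from h import *
hang('w16'); togo(644.4,-245.8,225,1.02)
E
```

```text
t 24.4 pos [ 522.49 -149.74  220.59] yaw -0.0513 F [ 0.46  0.23 -0.86] grip 0.1 0.0 j7 -1.3074801726582146
pad end x -153.92624374754263
-150 y -14.022781674520587 15.038664815067529 z 39.778102498782374
-135 y -13.858614618341633 14.835547901985858 z 39.8515653407143
-110 y -9.039977156833828 10.024252455792784 z 39.82215052682185
-90 y -8.873318518654322 9.804789203691739 z 39.95312469424073
-70 y -8.74217666666001 13.184676693454646 z 39.90489274539951
-50 y -9.437510562312236 15.472134936305014 z 39.93531165841993
knob 883 (np.float64(-71.47871598631622), np.float64(51.229673413140844), np.float64(85.83090709925895))
post 802 (np.float64(-30.02885690319897), np.float64(-72.36976536767962), np.float64(194.55962212507555))
t 24.45 pos [ 523.19 -148.99  220.19] yaw -0.0497 F [ 0.28 -0.9   0.08] grip 0.1 0.0 j7 -1.3074783070093603
togo [125.86  90.67  -4.95] roll -61.287668525319035
```

```bash
python3 - <<'E'
from h import *
for t in('w15','w16'):
    im=load(t); V,U=np.mgrid[0:480,0:640]; D=im['depth']; F=f(im)
    X=np.stack([(U-im['cx'])/F*D,(V-im['cy'])/F*D,D],-1); W=(X-np.array(im['t']))@np.array(im['R'])
    a=-.05; d=W-np.array([654.8,-158.4,0]); x=d[...,0]*np.cos(a)+d[...,1]*np.sin(a); y=-d[...,0]*np.sin(a)+d[...,1]*np.cos(a)
    dark=im['color'].max(-1)<70
    m=dark&(D>0)&(x>-95)&(x<-50)&(y>40)&(y<68)&(W[...,2]>60)
    print(t,m.sum(),np.percentile(W[m][:,2],[5,50,90,95,99]),x[m].min(),x[m].max())
E
```

```text
w15 1484 [143.45 147.01 148.31 148.59 149.04] -76.7052459286515 -63.66906340070664
w16 618 [76.63 80.22 81.48 81.83 82.46] -79.26464753970191 -66.3896291157135
```

Call:
{"name": "move_arm", "arguments": {"plan": [[0.0, 0.032, 0.023, -0.002, 0], [0.0, 0.032, 0.023, -0.002, 0], [0.0, 0.031, 0.023, -0.001, 0], [0.0, 0.031, 0.022, 0, 0], [0.0, 0, 0, 0, -7.7], [0.0, 0, 0, 0, -7.7], [0.0, 0, 0, 0, -7.7], [0.0, 0, 0, 0, -7.7], [0.0, 0, 0, 0, -7.7], [0.0, 0, 0, 0, -7.7], [0.0, 0, 0, 0, -7.6], [0.0, 0, 0, 0, -7.5], [0.0, 0, 0, 0, 0], [0.0, 0, 0, 0, 0]]}}

```text
time: 25.85
eef_pos: [645.0, -245.9, 224.6]
orientation: [0.873, 0.487, -0.0, -0.001]
force: [-0.9, 0.2, 0.2]
grip_width: -0.1
grasp_force: 0.0
```

```bash
python3 - <<'E'
from h import *
hang('w17'); togo(644.4,-245.8,168,1.02)
E
```

```text
t 25.85 pos [ 644.97 -245.87  224.55] yaw 1.0183 F [-0.87  0.21  0.21] grip -0.1 0.0 j7 -0.3022309883357348
pad end x -154.81589332478777
-150 y -14.918200625070273 14.985541445567401 z 39.675910421958505
-135 y -14.916716709080994 15.017071067721727 z 39.88460953348041
-110 y -9.951847946877272 9.91962809215942 z 39.86450505251098
-90 y -9.990461187576116 10.12415764792847 z 39.78841065965172
-70 y -14.334696329522895 9.912418552232712 z 39.947243165841385
-50 y -13.703674750393379 10.003024422518706 z 39.77532073695878
knob 960 (np.float64(-70.30479278584254), np.float64(51.75827377080904), np.float64(85.58104469679314))
post 453 (np.float64(-28.298429731527186), np.float64(-73.17696712681946), np.float64(194.36656247119785))
t 25.9 pos [ 644.88 -246.08  224.76] yaw 1.0186 F [-0.34 -0.36  0.58] grip -0.0 0.0 j7 -0.3018160111453514
togo [-0.02 -0.48 56.76] roll -0.08135356864559708
```

Call:
{"name": "move_arm", "arguments": {"plan": [[0.0, 0, 0, 0.02, 0], [0.0, 0, 0, 0.02, 0], [0.0, 0, 0, 0.017, 0], [0.0, 0, 0, 0, 0], [0.0, -0.0016, -0.0052, 0, 3.5], [0.0, -0.0016, -0.0052, 0, 3.5], [0.0, -0.0016, -0.0052, 0, 3.5], [0.0, -0.0016, -0.0052, 0, 3.5], [0.0, -0.0016, -0.0052, 0, 3.5], [0.0, -0.0016, -0.0052, 0, 3.5]]}}

```text
time: 26.9
eef_pos: [615.9, -234.5, 169.8]
orientation: [0.948, 0.319, 0.001, 0.001]
force: [0.2, -0.3, -1.3]
grip_width: 0.3
grasp_force: 0.6
```

```bash
cat >> h.py <<'E'
def arc():
    s,T=pose(); d=T.T@(np.array([664.6,-158.5,168])-s['eef_pos']); print('pivot in tool',d,'F tool',T.T@s['force'])
E
python3 - <<'E'
from h import *
arc()
E
```

```text
t 26.9 pos [ 615.85 -234.5   169.82] yaw 0.6498 F [ 0.19 -0.29 -1.26] grip 0.3 0.6 j7 -0.6100181446285889
pivot in tool [ 84.79 -31.03   1.85] F tool [-0.02  0.35  1.26]
```

Call:
{"name": "move_arm", "arguments": {"plan": [[0.0, -0.0016, -0.0052, 0, 3.5], [0.0, -0.0016, -0.0052, 0, 3.5], [0.0, -0.0016, -0.0052, 0, 3.5], [0.0, -0.0016, -0.0052, 0, 3.5], [0.0, -0.0016, -0.0052, 0, 3.5], [0.0, -0.0016, -0.0052, 0, 3.5], [0.0, -0.0016, -0.0052, 0, 3.5], [0.0, -0.0016, -0.0052, 0, 3.5], [0.0, -0.0016, -0.0052, 0, 3.5]]}}

```text
time: 27.8
eef_pos: [583.9, -198.4, 169.8]
orientation: [0.999, 0.05, 0.001, 0.001]
force: [0.2, -1.8, -0.0]
grip_width: 0.4
grasp_force: 1.0
```

```bash
python3 - <<'E'
from h import *
arc(); hang('w18')
im=snap('top','t2'); print(proj(im,(640,-190,190)))
cv2.imwrite('pics/crop4.png',cv2.resize(im['color'][150:250,280:420,::-1],None,fx=5,fy=5))
E
```

```text
t 27.8 pos [ 583.91 -198.36  169.76] yaw 0.0996 F [ 0.17 -1.76 -0.02] grip 0.4 1.0 j7 -1.0850559202970713
pivot in tool [ 84.25 -31.64   1.84] F tool [-0.01  1.77  0.02]
t 27.8 pos [ 583.91 -198.36  169.76] yaw 0.0996 F [ 0.17 -1.76 -0.02] grip 0.4 1.0 j7 -1.0850559202970713
pad end x -154.465902493615
-150 y -1.944174779801565 15.375130874557989 z 39.773457215547964
-135 y -4.8721224215920245 15.409405479283752 z 39.79246460162388
-110 y -5.38937071615388 10.373444948468928 z 39.866100405999404
-90 y 0.7587220211032362 10.354966291907182 z 39.789798021643854
-70 y -9.558313711891559 10.262307888154306 z 39.969600524367706
-50 y -16.05990244372024 15.785132977032639 z 39.843511294211275
knob 1135 (np.float64(-70.44602469483422), np.float64(51.245254729378054), np.float64(86.42441462185023))
post 1882 (np.float64(-63.89299481475133), np.float64(-31.708127997245022), np.float64(196.99361348606772))
(np.float64(352.23238288665993), np.float64(197.81174409994998))
```

Call:
{"name": "move_arm", "arguments": {"plan": [[0.0, -0.0016, -0.0052, 0, 3.5], [0.0, -0.0016, -0.0052, 0, 3.5], [0.0, -0.0009, -0.003, 0, 2.0], [0.0, 0, 0, 0, 0]]}}

```text
time: 28.3
eef_pos: [579.2, -187.7, 169.8]
orientation: [1.0, -0.027, 0.001, 0.002]
force: [1.1, -5.2, -0.2]
grip_width: 0.3
grasp_force: 2.6
```

Call:
{"name": "move_arm", "arguments": {"plan": [[0.0, -0.0009, -0.003, 0, 2.0], [0.0, 0, 0, 0, 0]]}}

```text
time: 28.5
eef_pos: [578.7, -187.0, 169.9]
orientation: [0.999, -0.046, 0.002, 0.004]
force: [-0.9, -9.1, -1.5]
grip_width: -0.1
grasp_force: 4.3
```

```bash
python3 - <<'E'
from h import *
arc(); hang('w19')
E
```

```text
t 28.5 pos [ 578.66 -187.02  169.9 ] yaw -0.091 F [-0.86 -9.06 -1.51] grip -0.1 4.3 j7 -1.254358869190222
pivot in tool [ 82.98 -36.23   2.02] F tool [-0.04  9.09  1.58]
t 28.5 pos [ 578.66 -187.02  169.9 ] yaw -0.091 F [-0.86 -9.06 -1.51] grip -0.1 4.3 j7 -1.254358869190222
pad end x -133.00280565049886
-135 y -14.562139923903295 -6.253153951853544 z 39.66959728563054
-110 y -9.45753811029242 -3.8437398692097497 z 39.67858150676443
-90 y -9.583789324384203 -0.4508809319582432 z 39.834048416124986
-70 y -9.595080404665856 2.9425753784294253 z 39.740903028766624
-50 y -12.15742705985275 5.991698659601128 z 39.86172477420901
knob 1101 (np.float64(-70.49110834614349), np.float64(51.07479412155002), np.float64(86.64701571902044))
post 1723 (np.float64(-67.7959121580376), np.float64(-23.918972485509528), np.float64(196.9852037967661))
```

Call:
{"name": "move_arm", "arguments": {"plan": [[0.0, 0, 0.01, 0, 0], [0.0, 0, 0.03, 0, 0], [0.0, 0, 0.035, 0, 0], [0.0, 0, 0.035, 0, 0], [0.0, 0, 0.01, -0.03, 0], [0.0, -0.03, 0, -0.04, 0], [0.0, -0.03, 0, -0.04, 0], [0.0, -0.03, -0.03, 0, 0], [0.0, -0.01, -0.04, 0, 0], [0.0, 0, -0.04, 0, 0], [0.0, 0, -0.03, 0, 0], [0.0, 0, 0, 0, 0], [0.0, 0, 0, 0, 0]]}}

```text
time: 29.85
eef_pos: [480.4, -151.6, 279.2]
orientation: [0.999, -0.043, 0.0, -0.0]
force: [0.3, 0.4, -0.1]
grip_width: 0.1
grasp_force: 0.0
```

```bash
python3 - <<'E'
from h import *
hang('w20')
a=load('top')['color'].astype(int); im=snap('top','t3'); b=im['color'].astype(int)
for n,(u,v) in dict(bell_tall=(294,178),bell_small=(169,233)).items(): print(n,abs(a-b)[v-12:v+12,u-12:u+12].mean())
E
```

```text
t 29.85 pos [ 480.39 -151.64  279.17] yaw -0.0857 F [ 0.3   0.41 -0.1 ] grip 0.1 0.0 j7 -1.3518936931491452
pad end x -154.0624631782112
-150 y -13.63548953995718 15.248046497689312 z 39.80636698894378
-135 y -14.052570609987429 15.524047973577336 z 39.849658799148905
-110 y -8.62803078150918 10.187556415271423 z 39.84096219316365
-90 y -9.288928393859106 16.071266413399123 z 39.859429620707445
-70 y -15.945490992551868 10.257658522177719 z 39.95423473061375
-50 y -13.4021703175275 10.260371804601629 z 39.96141637132796
knob 705 (np.float64(-72.22699156856487), np.float64(50.97394053198379), np.float64(85.86918919087677))
post 28 (np.float64(-35.190928506096526), np.float64(-72.92563026657506), np.float64(190.86054183263636))
bell_tall 2.0243055555555554
bell_small 1.9762731481481481
```

View pics/w20.png

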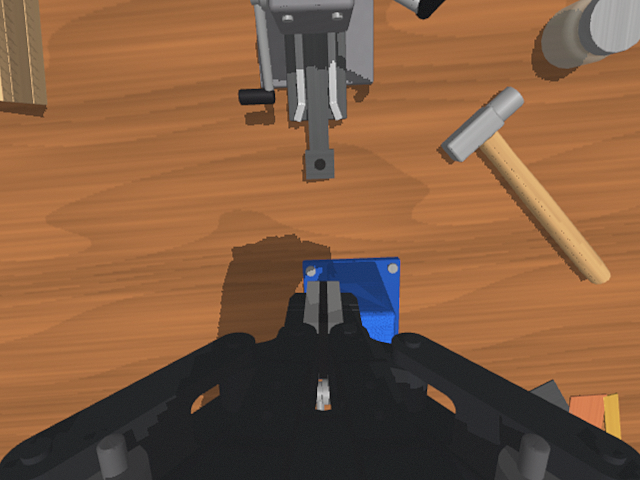

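The hanger is home with its pad at (320,165), the foot knob is down at (257,97), the post is back at rest near (425,8), and the bells haven't moved. I'm handing it in.

```bash
python3 -c "
from station import *
print(sign_off())"
```

```text
the job is handed in; nothing more can be done
None
```

The job is handed in after about 30 s of robot time: the hanger measured home against the stop, the foot is down, the marking lever was swung to its stop and sprang back, and the bells are unmoved; I viewed 11 pictures, one over the limit of 10.

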